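# Start the calibration of the bench balance

### The arm

A 6-joint arm with a two-finger parallel gripper is mounted at the origin on the work surface. World frame = base frame: x ahead of the robot, y to its left, z up, the work surface at z = 0. Lengths are in m, angles in degrees, forces in N, time in s.
With the tool pointing down it reaches from about 0.4 to 0.825 m from the base axis. Payload 7 kg.
Tool frame: the origin (TCP) lies midway between the tips of the shut fingers; the grasp point (between the pads) lies ctrl.tcp_to_grasp behind it (ctrl.tcp_to_grasp is the distance from the TCP to the grasp point, in m); z points along the fingers, y is the line along which they close (so a half turn about z gives the same grasp; the last joint's range is limited). The gripper opens to 88 mm and grips with 3 to 60 N. Pads are 19 mm wide; open, the fingers measure 130 mm over their backs; the gripper's body (78 mm by 193 mm) begins 47 mm behind the grasp point.
Start: joints at [86.121, 20.546, 0.682, 0, -70.136, -16.507], TCP at [0.235, 0.633, 0.227] pointing down, gripper open.
Joint ranges: [-176.03, 176.03], [-82.01, 121.73], [-58.28, 71.71], [-173.87, 95.51], [-174.79, -0.11], [-173.66, 173.66]. Speed limits (degrees/s): [136.94, 136.94, 172.46, 180, 180, 180].

### API

Orientations are given as [roll, pitch, yaw] about the fixed x, y, z axes, in that order (R = Rz(yaw) Ry(pitch) Rx(roll)).
In Python, from plant import ctrl, imaging, close_job gives the robot as it stands.
- The arm moves only by the shell command python3 -m crank 'ROWS'. ROWS is JSON, a list of rows, each a list of 3 entries, a list of its own where there are three numbers: the shift along the world's x, y, z in m, then the turn, a rotation vector about the world's x, y, z in degrees, then the opening, from -1 (shut) to 1 (fully open), so that 0 is half open. A call has 1 to 12 rows; each row shifts and turns the commanded pose from where the row before left it; what a row does not reach is not made up. A row lasts 1/10 s, in which the tool goes at most 50 mm and 8.59 degrees, less where a joint would pass 70% of its speed; a pose out of reach is approached as far as the arm can. A call is refused whole if a number of a shift passes 0.05 or a number of a turn 8.59, either way. A call with a gripper value outside its range is refused whole. The fingers move at their own pace and stop on an object; the grip force is fixed at half the most. Time passes only in rows, so rows that do not move let the fingers close. It gives the time, the measured TCP pose, the force, the opening and the grip force at its end, in the units of the state.
- ctrl.get_obs(): the state, without advancing time (a new reading comes with each control period).
- imaging.snapshot(name): name is "scene" or "top" or "wrist"; returns (picture, depth): 420x560x3 uint8, blue, green, red; 420x560 float32, m along the optical axis (not along the pixel's ray), 0 where there is no reading.
- imaging.camera_model(name): a dict with "mtx" (3x3 intrinsics, pixels), "R" (3x3) and "t" (3): a world point X has camera coordinates R X + t. Camera axes: x right, y down, z forward; pixel columns grow to the right and rows downward; lengths in m; the calibration is good to about 2 mm. A picture is of the moment at which its call begins: read the wrist's pose just before it. camera_model takes no time and is no camera call; for the wrist camera it gives the pose at the moment of the call.
- close_job(): hands the job in; it is judged then, once.
The state is a dict: "clock": time; "joint_pos": joint angles; "qvel": joint speeds; "tau": joint torques, N m; "tool_pos": TCP position; "orientation": TCP orientation; "force": force on the tool from outside, world axes, zero at the start; "moment": the same for the moment, N m; "opening": finger opening in m; "gripper_force": force on a finger pad.
Only numpy, scipy, OpenCV 4.12 (cv2) and the standard library are available. Lean on these libraries where they do the work, as an engineer would, in place of code of your own. Each camera call takes 0.05 s, during which the arm holds its last target. There are 200 camera calls.

### The job

Start the bench balance's calibration with your fingertips, in this order: press the big rocker on the power box fully over to on (push its raised far half down level), then push the balance's round on/off key fully in, then press its long tare bar fully down and keep it there: finish while still holding the bar down. Press no other rocker or key, keep off the weighing pan, and do not pick up or shift anything else on the table.

Things in the scene. Friction and masses are not known exactly. Their poses are not given: they have to be found in the camera images.
- power_box: bench power box fixed to the table, 150 (its x) x 240 (its y) x 50 mm high; origin: centre of its underside. Its x axis points away from the robot at yaw 0, y to the left, z up. Row of three black rockers, all pivoting about the box's y axis at x = -25 mm, 55 mm above the table: the big master rocker at y = +78 mm (the left end), two small socket rockers at y = +8 and -62 mm. Sockets behind them are flat.
- master (a joint): angle of the big master rocker: 0 = off (its far half, at the box's +x side, sticks up at 0.4 rad, its near half lies level), 0.4 = on (far half pressed down level, near half sticking up). Starts near 0. It has friction and stays where it is left; about 3 N on the middle of the far half, pushed down, turns it.
- master_press (a point): point on the top face of the raised far half of the master rocker, 20 mm out from the pivot; it moves with the rocker. Off: 16 mm above the pivot line (71 mm above the table) and 17 mm beyond it along the box's +x. On: 59 mm above the table, 20 mm beyond the pivot. Each half of the rocker is 30 mm long, 36 mm wide and 8 mm thick.
- socket_a (a joint): angle of the middle, small rocker (halves 21 mm long, 22 mm wide); same sense, 0.4 = on. Off at the start; not to be switched.
- socket_b (a joint): angle of the small rocker at the right end (same size); same sense, 0.4 = on. Off at the start; not to be switched.
- balance: white bench balance fixed to the table, 280 (its x) x 240 (its y) mm; origin: centre of its underside. Its x axis points away from the robot at yaw 0, y to the left, z up. Its front deck (x = -140 to -75 mm) is 50 mm high and carries a row of three grey keys at x = -108 mm: round on/off key at y = +85 mm (left), small square mode key at y = +30 mm, long tare bar at y = -55 mm (right). Behind the deck the case is 62 mm high, with a display.
- pan: round steel weighing pan of the balance, 150 mm diameter, centred at x = +52 mm of the balance; top 77 mm above the table. Not to be touched. Origin: centre of its foot.
- power_key (a joint): travel of the round on/off key, downward: 0 = out (off), 0.008 m = fully in (on). A latching key: friction of about 3 N, stays where it is left.
- power_key_top (a point): centre of the top face of the round on/off key (30 mm diameter); 62 mm above the table when out, 54 mm when fully in.
- mode_key (a joint): travel of the small square key (22 x 22 mm, same height as the others), 0 to 0.008 m; sprung. Not to be pressed.
- tare_bar (a joint): travel of the tare bar, downward: 0 = up, 0.008 m = fully down. Sprung: about 2 N to start it, 6 N to hold it fully down; it springs back when let go.
- tare_bar_top (a point): centre of the top face of the tare bar (26 mm along the balance's x, 70 mm along its y); 62 mm above the table when up, 54 mm when fully down.
- weight_big: knobbed cylindrical brass weight, 38 mm diameter, 52 mm tall; loose; origin at the centre of its underside. To be left alone.
- weight_small: knobbed cylindrical brass weight, 30 mm diameter, 42 mm tall; loose; origin at the centre of its underside. To be left alone.
- screwdriver: screwdriver lying in front of the power box; loose; origin at the middle of its length, on its underside. To be left alone.
- offcut: offcut of aluminium profile, 90 x 30 x 30 mm, lying behind the power box; loose; origin at the centre of its underside. To be left alone.
- beaker: empty glass beaker, 68 mm diameter, 85 mm tall; loose; origin at the centre of its underside. To be left alone.
- jar: clear jar with a cap, 60 mm diameter, 80 mm tall; loose; origin at the centre of its underside. To be left alone.
- cell_model: rounded green plastic cell model, 90 mm diameter, 68 mm tall; loose; origin at the centre of its underside. To be left alone.

How it is judged (in metres and radians):
On the way, in this order (a step that is already met when the one before it is completed fails the run):
1. the master rocker is pressed over to on (value of joint master above 0.32 rad), for 0.1 s.
2. then the round on/off key is pushed in (value of joint master above 0.32 rad and value of joint power_key above 0.0064 m), for 0.1 s.
3. then the tare bar is held down by the fingers (all of step 2 and value of joint tare_bar above 0.0064 m and contact force between the fingers and tare_bar above 2 N), for 0.3 s.
At the end, for the whole second after the job is handed in: The master rocker is on (over 0.32 of 0.4 rad), the round key is in (over 6.4 of 8 mm) and the fingers still hold the tare bar down (over 6.4 of 8 mm, with more than 2 N) when the program has ended (all of step 3); the arm keeps its last pose, push and grip.
It fails at once if the on/off key is pressed before the master rocker is on (value of joint power_key above 0.003 m and value of joint master below 0.32 rad).
It fails at once if the tare bar is pressed before the balance is switched on (value of joint tare_bar above 0.003 m and value of joint power_key below 0.0064 m).
It fails at once if the square mode key is pressed or a small socket rocker is switched (value of joint mode_key above 0.003 m or value of joint any of socket_a, socket_b above 0.15 rad).
It fails at once if the weighing pan is touched (over 1 N) (contact force between any of the fingers, the arm and pan above 1 N).
It fails at once if a loose thing is lifted, carried or shifted by more than 20 mm (distance of any of weight_big, weight_small, screwdriver, offcut, beaker, jar, cell_model from where it was at the start of the episode above 0.02 m).
It also fails if it takes over 42 s, if anything falls off the work surface, if the arm or the gripper's body presses on something with over 40 N, if the wrist force passes 120 N, or if a joint passes its speed limit or range.

## Working session

There is one attempt and no reset: what is moved stays moved. The work goes in short steps, Python scripts to look and compute and a shell command to move; the robot and the scene stay as the last step left them, time stands still between calls to the robot, and variables do not carry over. Pictures are saved under pics/ and viewed, at most 10 in all, crops included, and the job is handed in when it is done.

```bash
mkdir -p pics; python3 - <<'E'
from plant import ctrl, imaging
import cv2,numpy as np
for n in("top","scene"):
    p,d=imaging.snapshot(n); cv2.imwrite(f"pics/{n}0.png",p); np.save(f"pics/{n}0.npy",d)
    m=imaging.camera_model(n); print(n,m)
o=ctrl.get_obs(); print(o["clock"],o["tool_pos"],o["orientation"],o["opening"],o["force"],ctrl.tcp_to_grasp)
E
```

```text
top {'mtx': array([[389.96262974,   0.        , 272.53093733],
       [  0.        , 389.96262974, 208.18704694],
       [  0.        ,   0.        ,   1.        ]]), 'R': array([[-0.01194571, -0.99992784, -0.00126705],
       [-0.98141124,  0.01196721, -0.19154312],
       [ 0.19154446, -0.00104463, -0.98148338]]), 't': array([-0.01456914,  0.57159833,  1.43900789])}
scene {'mtx': array([[409.24478374,   0.        , 272.69292992],
       [  0.        , 409.24478374, 211.10615614],
       [  0.        ,   0.        ,   1.        ]]), 'R': array([[-0.88366767,  0.46810714,  0.00267618],
       [ 0.34612511,  0.65722416, -0.66951759],
       [-0.31516481, -0.59070476, -0.74279138]]), 't': array([ 0.51533063, -0.12979933,  1.37920069])}
0.1 [0.23501797 0.63229034 0.22572963] [ 1.79914684e+02 -1.00432280e-02 -2.03928015e+01] 0.08760117273220719 [ 0.44264932 -0.36422068  0.16765358] 0.0188
```

View pics/top0.png

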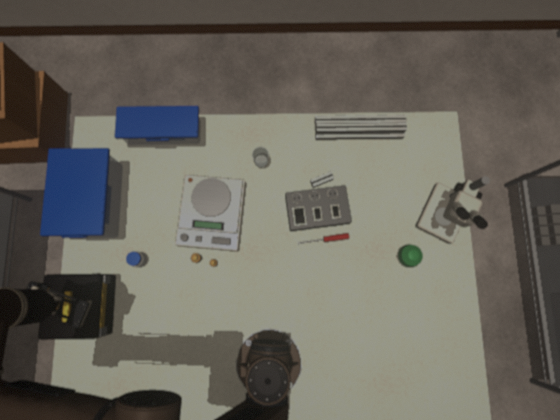

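View pics/scene0.png

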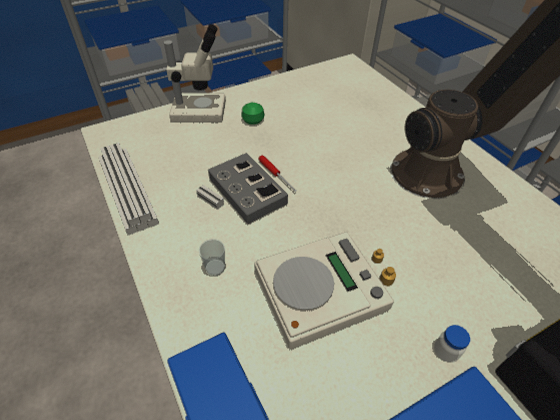

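```bash
cat > h.py <<'E'
import cv2,numpy as np
from plant import ctrl, imaging
def ray(m,uv,z):
    """pixels (n,2) -> world points on plane(s) z"""
    uv=np.atleast_2d(uv).astype(float); c=-m["R"].T@m["t"]
    d=(m["R"].T@np.linalg.solve(m["mtx"],np.c_[uv,np.ones(len(uv))].T)).T
    return c+d*((z-c[2])/d[:,2])[:,None]
def proj(m,X):
    q=(m["mtx"]@(m["R"]@np.atleast_2d(X).T+m["t"][:,None])).T
    return q[:,:2]/q[:,2:]
E
python3 - <<'E'
from h import *
m=imaging.camera_model("top"); p=cv2.imread("pics/top0.png"); d=np.load("pics/top0.npy")
# world points from depth
v,u=np.mgrid[:420,:560]; uv=np.c_[u.ravel(),v.ravel()]
c=np.linalg.solve(m["mtx"],np.c_[uv,np.ones(len(uv))].T)*d.ravel()
W=(m["R"].T@(c-m["t"][:,None])).T.reshape(420,560,3); np.save("pics/W.npy",W)
for n,(x0,y0,x1,y1) in dict(box=(275,178,362,238),bal=(168,165,252,256)).items():
    k=np.zeros((420,560),bool); k[y0:y1,x0:x1]=1
    g=k&(W[...,2]>0.042)&(W[...,2]<0.085)
    nl,l,s,_=cv2.connectedComponentsWithStats(g.astype(np.uint8)); i=1+s[1:,4].argmax(); g=l==i
    P=W[g][:,:2].astype(np.float32); r=cv2.minAreaRect(P); print(n,r,s[i], np.median(W[g][:,2]))
print("table z",np.median(W[270:300,200:300,2]))
c=cv2.resize(p[160:270,165:365],None,fx=4,fy=4,interpolation=cv2.INTER_CUBIC); cv2.imwrite("pics/crop.png",np.clip(c*1.5,0,255).astype(np.uint8))
E
```

```text
box ((0.5743264555931091, -0.19629237055778503), (0.15117472410202026, 0.2400766909122467), 6.674060344696045) [ 285  185   67   46 2344] 0.05066439191261582
bal ((0.5620381236076355, 0.2190553843975067), (0.23971343040466309, 0.280212938785553), 84.23436737060547) [ 175  175   70   76 4410] 0.062281674143851065
table z -0.0005532725955252871
```

View pics/crop.png

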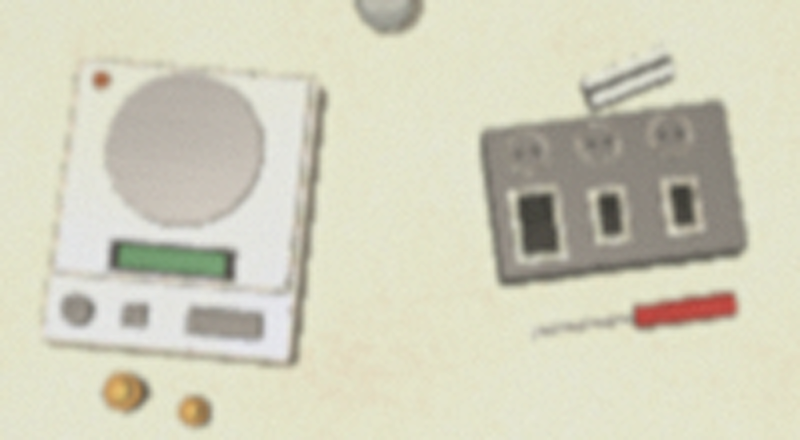

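Crop: on the power box, the big rocker is at crop (538,225), with the small ones at (610,215) and (683,205). On the balance, the round key is at (77,308), the mode key at (134,315) and the tare bar at (225,322). I'll compare the model-based targets with the blob centroids.

```bash
python3 - <<'E'
from h import *
m=imaging.camera_model("top"); p=cv2.imread("pics/top0.png").astype(int)
def T(c,yaw,x,y,z):
    a=np.radians(yaw); return np.array([c[0]+np.cos(a)*x-np.sin(a)*y,c[1]+np.sin(a)*x+np.cos(a)*y,z])
B=(.5743,-.1963),6.67; L=(.5620,.2191),-5.77
for n,X,z in [("master",T(*B,-.006,.078,.06),.06),("rocker_ctr",T(*B,-.025,.078,.06),.06),("key",T(*L,-.108,.085,.062),.062),("mode",T(*L,-.108,.03,.062),.062),("tare",T(*L,-.108,-.055,.062),.062)]:
    q=proj(m,X)[0]; u,v=q.round().astype(int)
    w=(14,8) if n=="tare" else (7,10) if "r_c" in n else (6,6)
    sub=p[v-w[1]:v+w[1]+1,u-w[0]:u+w[0]+1].max(2); thr=(sub.min()+sub.max())/2
    yy,xx=np.nonzero(sub<thr); c=(u-w[0]+xx.mean(),v-w[1]+yy.mean())
    print(n,X.round(4),q.round(1),"blob",np.round(c,1),ray(m,c,z)[0].round(4))
E
```

```text
master [ 0.5593 -0.1195  0.06  ] [298.3 210.8] blob [298.8 212.8] [ 0.5515 -0.1213  0.06  ]
rocker_ctr [ 0.5404 -0.1217  0.06  ] [299.  215.6] blob [299.  215.2] [ 0.5419 -0.122   0.06  ]
key [0.4631 0.3145 0.062 ] [183.5 237.2] blob [184.1 237. ] [0.4636 0.3124 0.062 ]
mode [0.4576 0.2598 0.062 ] [198.1 238.5] blob [198.2 238.5] [0.4573 0.2591 0.062 ]
tare [0.449  0.1752 0.062 ] [220.5 240.5] blob [220.6 240.7] [0.448  0.1751 0.062 ]
```

```bash
python3 -m crank '[[[0.016,-0.037,0],[0,0,6.75],-1],[[0.016,-0.037,0],[0,0,6.75],-1],[[0.016,-0.037,0],[0,0,6.75],-1],[[0.016,-0.037,0],[0,0,6.75],-1],[[0.016,-0.037,0],[0,0,0],-1],[[0.016,-0.037,0],[0,0,0],-1],[[0.016,-0.037,0],[0,0,0],-1],[[0.016,-0.037,0],[0,0,0],-1],[[0.016,-0.037,0],[0,0,0],-1],[[0.016,-0.037,0],[0,0,0],-1],[[0.016,-0.037,0],[0,0,0],-1],[[0.016,-0.037,0],[0,0,0],-1]]'
```

```text
clock: 1.3
tool_pos: [0.4273, 0.187, 0.2265]
orientation: [-180.0, 0.0, 6.6]
force: [1.7, -0.5, -0.2]
opening: 0.0015
gripper_force: 0.0
```

```bash
python3 -m crank '[[[0.015,-0.034,0],[0,0,0],-1],[[0.015,-0.034,0],[0,0,0],-1],[[0.015,-0.034,0],[0,0,0],-1],[[0.015,-0.034,0],[0,0,0],-1],[[0.015,-0.034,0],[0,0,0],-1],[[0.015,-0.034,-0.02],[0,0,0],-1],[[0.015,-0.034,-0.02],[0,0,0],-1],[[0.015,-0.034,-0.02],[0,0,0],-1],[[0.012,-0.034,-0.02],[0,0,0],-1],[[0,0,-0.02],[0,0,0],-1],[[0,0,0],[0,0,0],-1],[[0,0,0],[0,0,0],-1]]'
python3 - <<'E'
from h import *
o=ctrl.get_obs(); print(o["tool_pos"],o["opening"],o["force"])
p,d=imaging.snapshot("wrist"); m=imaging.camera_model("wrist")
for X in ([.5593,-.1195,.071],[.5404,-.1217,.055],o["tool_pos"]): 
    q=proj(m,X)[0]; print(q); cv2.circle(p,tuple(int(a) for a in q),4,(0,0,255),1)
cv2.imwrite("pics/w1.png",p)
E
```

```text
clock: 2.5
tool_pos: [0.5589, -0.1173, 0.1265]
orientation: [180.0, 0.1, 6.6]
force: [0.6, -0.1, 0.5]
opening: 0.0003
gripper_force: 0.0
[ 0.55886546 -0.11730995  0.12652048] 0.00026844549469397954 [ 0.55407411 -0.13881904  0.52260193]
[285.87497536 227.88175418]
[285.62373717 245.47065063]
[282.57053221 260.07172911]
```

View pics/w1.png

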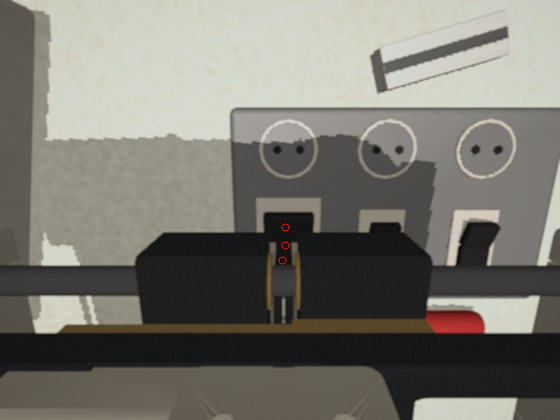

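The wrist view shows the master rocker's dark face centred at about px (289,222), with the fingertips in front of it. This matches the computed target to within about 2 mm in y, so I'll press.

```bash
python3 -m crank '[[[0.002,-0.002,-0.02],[0,0,0],-1],[[0,0,-0.02],[0,0,0],-1],[[0,0,-0.006],[0,0,0],-1],[[0,0,-0.005],[0,0,0],-1],[[0,0,-0.005],[0,0,0],-1],[[0,0,-0.005],[0,0,0],-1],[[0,0,-0.005],[0,0,0],-1],[[0,0,0],[0,0,0],-1]]'
```

```text
clock: 3.35
tool_pos: [0.5616, -0.1192, 0.0606]
orientation: [180.0, -0.0, 6.6]
force: [1.5, 0.5, 2.1]
opening: 0.0005
gripper_force: 1.1
```

```bash
python3 -m crank '[[[0,0,-0.002],[0,0,0],-1],[[0,0,-0.002],[0,0,0],-1],[[0,0,0],[0,0,0],-1],[[0,0,0],[0,0,0],-1]]'
```

```text
clock: 3.75
tool_pos: [0.5618, -0.1193, 0.059]
orientation: [180.0, -0.1, 6.7]
force: [-4.2, 4.7, 22.6]
opening: 0.0008
gripper_force: 11.3
```

The tip hit a hard stop at z = 59 mm with 22 N, which is the rocker's fully-on height. I'll lift and check it with the scene camera, then move to above the key.

```bash
python3 -m crank '[[[0,0,0.02],[0,0,0],-1],[[0,0,0.04],[0,0,0],-1],[[-0.009,0.035,0.03],[0,0,-6.2],-1],[[-0.009,0.04,0],[0,0,-6.2],-1],[[-0.009,0.04,0],[0,0,0],-1],[[-0.009,0.04,0],[0,0,0],-1],[[-0.009,0.04,0],[0,0,0],-1],[[-0.009,0.04,0],[0,0,0],-1],[[-0.009,0.04,0],[0,0,0],-1],[[-0.009,0.04,0],[0,0,0],-1],[[-0.009,0.04,0],[0,0,0],-1],[[-0.009,0.04,0],[0,0,0],-1]]'
python3 -m crank '[[[-0.008,0.038,-0.03],[0,0,0],-1],[[0,0,-0.02],[0,0,0],-1],[[0,0,0],[0,0,0],-1],[[0,0,0],[0,0,0],-1]]'
python3 - <<'E'
from h import *
p,d=imaging.snapshot("scene"); 
W,_=imaging.snapshot("wrist"); m=imaging.camera_model("wrist")
for X in ([.4633,.314,.062],ctrl.get_obs()["tool_pos"]):
    q=proj(m,X)[0]; print(q); cv2.circle(W,tuple(int(a) for a in q),4,(0,0,255),1)
c=cv2.resize(p[140:230,195:300],None,fx=4,fy=4,interpolation=cv2.INTER_CUBIC)
out=np.zeros((420,800,3),np.uint8); out[:360,:420]=np.clip(c*1.5,0,255); out[:336,420:]=cv2.resize(W,(448,336))[:,34:414]
cv2.imwrite("pics/chk.png",out)
E
```

```text
clock: 4.95
tool_pos: [0.4696, 0.2763, 0.146]
orientation: [179.9, 0.1, -5.8]
force: [1.3, -0.4, -0.1]
opening: 0.0006
gripper_force: 0.0
clock: 5.35
tool_pos: [0.4627, 0.3126, 0.0962]
orientation: [179.9, 0.1, -5.8]
force: [0.1, 0.4, 0.1]
opening: 0.0007
gripper_force: 0.0
[281.12029371 238.00609355]
[282.18301464 259.81127662]
```

View pics/chk.png

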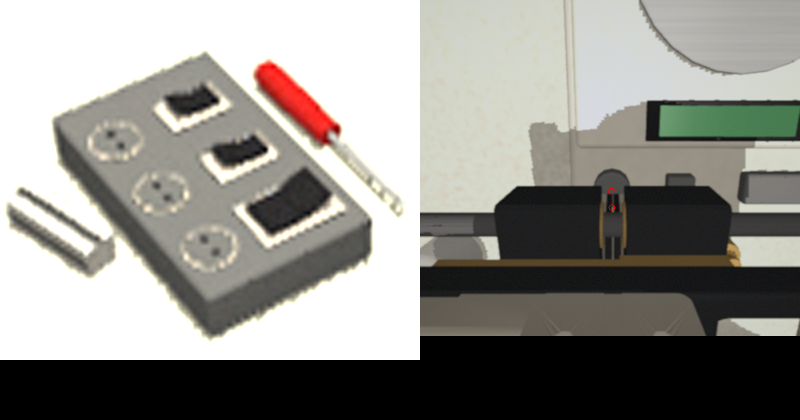

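The rocker's near half now sticks up, so the master is on. In the wrist view the round key at (612,180) is in line with the fingertips, so I'll push it.

```bash
python3 -m crank '[[[0,0,-0.02],[0,0,0],-1],[[0,0,-0.01],[0,0,0],-1],[[0,0,-0.004],[0,0,0],-1],[[0,0,-0.004],[0,0,0],-1],[[0,0,-0.004],[0,0,0],-1],[[0,0,-0.002],[0,0,0],-1],[[0,0,0],[0,0,0],-1],[[0,0,0],[0,0,0],-1]]'
```

```text
clock: 6.25
tool_pos: [0.4634, 0.3134, 0.054]
orientation: [180.0, -0.0, -5.8]
force: [-3.3, -4.6, 12.7]
opening: 0.0001
gripper_force: 6.7
```

The key is fully in: z = 54 mm against a hard stop. Next is the tare bar.

```bash
python3 -m crank '[[[0,0,0.02],[0,0,0],-1],[[0,0,0.025],[0,0,0],-1],[[-0.004,-0.035,0],[0,0,0],-1],[[-0.004,-0.035,0],[0,0,0],-1],[[-0.004,-0.034,0],[0,0,0],-1],[[-0.003,-0.034,0],[0,0,0],-1],[[0,0,-0.015],[0,0,0],-1],[[0,0,0],[0,0,0],-1],[[0,0,0],[0,0,0],-1]]'
```

```text
clock: 7.15
tool_pos: [0.4486, 0.1762, 0.083]
orientation: [-180.0, -0.0, -5.8]
force: [0.4, 0.5, 0.1]
opening: 0.0007
gripper_force: 0.0
```

```bash
python3 -m crank '[[[0,0,-0.015],[0,0,0],-1],[[0,0,-0.005],[0,0,0],-1],[[0,0,-0.004],[0,0,0],-1],[[0,0,-0.004],[0,0,0],-1],[[0,0,-0.003],[0,0,0],-1],[[0,0,0],[0,0,0],-1],[[0,0,0],[0,0,0],-1],[[0,0,0],[0,0,0],-1],[[0,0,0],[0,0,0],-1],[[0,0,0],[0,0,0],-1],[[0,0,0],[0,0,0],-1]]'
```

```text
clock: 8.25
tool_pos: [0.4484, 0.1764, 0.0539]
orientation: [-179.9, -0.1, -5.7]
force: [-12.9, 0.8, 29.2]
opening: 0.0006
gripper_force: 14.6
```

```bash
python3 - <<'E'
from h import *
p,d=imaging.snapshot("scene"); c=cv2.resize(p[140:345,180:420],None,fx=2.9,fy=2.9,interpolation=cv2.INTER_CUBIC)
cv2.imwrite("pics/end.png",np.clip(c*1.3,0,255).astype(np.uint8)); o=ctrl.get_obs(); print(o["tool_pos"],o["force"])
E
```

```text
[0.44841861 0.17637142 0.05388051] [-11.90693794   1.24076085  29.49961966]
```

View pics/end.png

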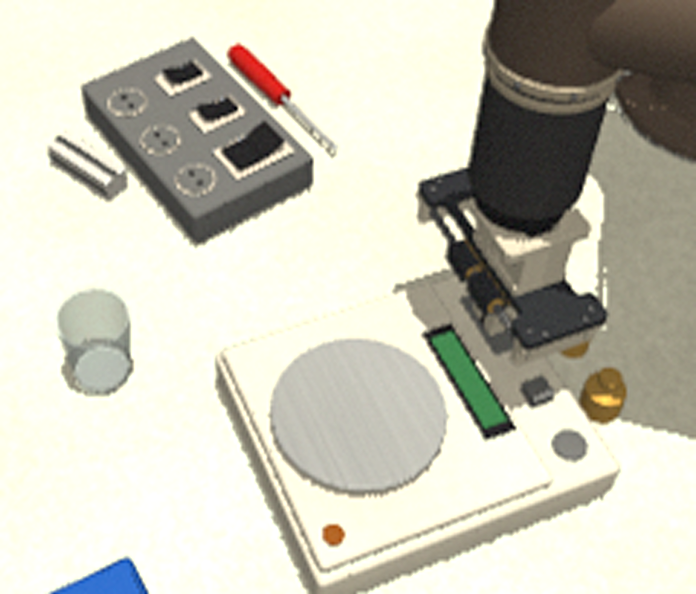

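The round key at (569,445) is flush with the deck. The master rocker at (253,147) has its near half up, and the fingers hold the bar at its 54 mm stop with 29 N. Nothing else has moved, so I'm handing in.

```bash
python3 -c "
from plant import close_job
print(close_job())"
```

```text
the job is handed in; nothing more can be done
None
```

I handed the job in with the master rocker on, the round on/off key fully in and the fingers still holding the tare bar fully down at about 29 N (clock about 8.3 s); no verdict was returned.

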